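# Seat the morse key on its locating pin

### The job

Of the two morse keys lying on the oak lid, take the one whose steel plate has the large round hole, slide it across the lid onto the black key base without lifting it up into the air, and when the hole is over the brass pin let it drop so that the plate lies flat and squared up on the base with the pin in the hole. Leave the spare key (no hole) where it lies and do not touch the glass valves.

Things in the scene. Friction and masses are not known exactly. Their poses are not given: they have to be found in the camera images.
- key: Loose morse key, about 350 g, lying on the level oak lid. Steel plate 70 (x) by 120 (y) by 5 mm, from y=-24 to +96; origin: centre of its 31 mm through hole, at the underside. Grip: upright steel block 18 (x) by 40 (y) mm centred at y=+44, from 5 to 35 mm high, near its balance; pinch across x. On top a brass lever (8 mm wide, to 40 mm high) with a black 22 mm knob at y=+78, to 49 mm high.
- spare_key: Bystander: loose morse key of the same shape, size and axes, but its steel plate has no hole (origin where the hole would be). Lies beside the key on the same lid, about 140 mm away along x; either may be nearer the robot. Lid: oak, 260 (x) by 220 (y) mm, top 40 mm above the desk.
- key_base: Fixed black bakelite block 90 (x) by 150 (y) mm, y=-40 to +110, top 28 mm above the desk, foot flange 5 mm wider. Origin: on its brass pin's axis, at desk level. Pin 14 mm across, tapering to 8 at its tip, 36 mm above the desk: 4 mm under lid height. The lid begins 8 to 32 mm past its +y end. The seated key's axes lie along the base's; at the start they differ by at most 20 degrees.
- valves: Bystander, fixed: three clear glass rectifier valves, 48 mm across, tops 137 mm above the desk, in a row along x in a wooden strip 220 (x) by 60 (y) mm. Origin: under the strip's middle, at desk level. Stands to the right (-y) of the key base, well clear of it.
There are look-alikes about, which are no part of the job. What is shaped like the key but brown or purple is not meant.

How it is judged:
By the outcome, as a careful person would: the job done as asked, in the order asked, and still so for the second after the job is handed in, with the robot touching nothing.
It also fails if it takes over 35 s, if anything falls off the work surface, if the arm or the gripper's body presses on something with over 40 N, if the wrist force passes 120 N, or if a joint passes its speed limit or range.

### The arm

A 6-joint arm with a two-finger parallel gripper is mounted at the origin on the work surface. World frame = base frame: x ahead of the robot, y to its left, z up, the work surface at z = 0. Lengths are in mm, angles in rad, forces in N, time in s.
With the tool pointing down it reaches from about 350 to 875 mm from the base axis. Payload 4.2 kg.
Tool frame: the origin (TCP) lies midway between the tips of the shut fingers; the grasp point (between the pads) lies 19 mm behind it (arm.tcp_to_grasp is the distance from the TCP to the grasp point, in mm); z points along the fingers, y is the line along which they close (so a half turn about z gives the same grasp; the last joint's range is limited). The gripper opens to 85 mm and grips with 20 to 120 N. Pads are 22 mm wide; open, the fingers measure 114 mm over their backs; the gripper's body (76 mm by 85 mm) begins 54 mm behind the grasp point. The pads swing forward as they close: fully open they stand 13 mm farther back than shut.
Start: joints at [1.556, 0.385, 0.008, 0, -1.194, -0.259], TCP at [168.963, 601.707, 231.312] pointing down, gripper open.
Joint ranges: [-3.14, 3.14], [-1.21, 2.06], [-1.07, 1.41], [-3.16, 2.05], [-2.99, -0.16], [-3.1, 3.1]. Speed limits (rad/s): [2.79, 2.79, 3.14, 3.14, 3.14, 3.14].

### API

Orientations are given as a unit quaternion [x, y, z, w].
In Python, from bench import arm gives the robot as it stands.
- The arm moves only by the tool arm_command, never from a script. Its argument "rows" is a list of rows, each a list of 2 entries, a list of its own where there are three numbers: the shift along the tool's x, y, z as a fraction of full scale, then the turn, a rotation vector about the tool's x, y, z as a fraction of full scale. In form: [[[x, y, z], [wx, wy, wz]], ...]. A call has 1 to 5 rows; each row is the pose to reach, as a shift and turn from the pose commanded when the call began, along the tool's axes at that moment, turning the shorter way round; what a row does not reach only later rows make up. Full scale, the value 1, is 0.25 m for a shift and 180 degrees for a turn. A row lasts 1/10 s, in which the tool goes at most 50 mm and 8.59 degrees, less where a joint would pass 70% of its speed; a pose out of reach is approached as far as the arm can. A call with a number of a shift or a turn outside -1 to 1 is refused whole. A call with a gripper value outside its range is refused whole. "grip" is the opening, from 0 (shut) to 1 (fully open), set as the call begins (left out, the last holds). The fingers move at their own pace and stop on an object; the grip force is fixed at half the most. Time passes only in rows, so rows that repeat a pose let the fingers close. It gives the time, the measured TCP pose, the force, the opening and the grip force at its end, in the units of the state.
- arm.read_state(): the state, without advancing time (a new reading comes with each control period).
- arm.get_image(name): name is "side" or "top" or "wrist"; returns (picture, depth): 480x640x3 uint8, blue, green, red; 480x640 float32, mm along the optical axis (not along the pixel's ray), 0 where there is no reading.
- arm.camera_info(name): a dict with "fx", "fy", "cx", "cy" (pixels), "k1" (the pictures are not rectified: a ray, as slopes to the right and down, at radius r is drawn at 1 + k1 r^2 times it, then the intrinsics apply), "extrinsics" (4x4, takes a point from camera to world coordinates). Camera axes: x right, y down, z forward; pixel columns grow to the right and rows downward; lengths in mm; the calibration is good to about 2 mm. A picture is of the moment at which its call begins: read the wrist's pose just before it. camera_info takes no time and is no camera call; for the wrist camera it gives the pose at the moment of the call.
- arm.job_done(): hands the job in; it is judged then, once.
Trained networks look in the newest picture that a camera, given by its name, has taken for a name from the list of things; names that differ only in an ending like _2 or _b are one class to them, and where a whole thing is asked for, a point or a joint stands for the part that bears it (a point fixed in the world has none). Each returns a list of dicts, best first, with "score" (0 to 1); they miss things now and then, are a little off and sometimes report something else, mostly with a low value. They report only what shows in the picture. A call takes as long as a camera call. They do not tell look-alikes from the thing itself.
- arm.spot_in(camera, query): "position" ([column, row] in pixels, amid what is visible of it).
The state is a dict: "clock": time; "joints": joint angles; "joint_vel": joint speeds; "joint_efforts": joint torques, N m; "position": TCP position; "ee_rot": TCP orientation; "contact_force": force on the tool from outside, world axes, zero at the start; "wrist_torque": the same for the moment, N m; "gripper_width": finger opening in mm; "grasp_force": force on a finger pad.
Only numpy, scipy, OpenCV 4.12 (cv2) and the standard library are available. Lean on these libraries where they do the work, as an engineer would, in place of code of your own. Each camera call takes 0.05 s, during which the arm holds its last target. There are 200 camera calls.

## Working session

There is one attempt and no reset: what is moved stays moved. The work goes in short steps, Python scripts to look and compute and a tool call to move; the robot and the scene stay as the last step left them, time stands still between calls to the robot, and variables do not carry over. Pictures are saved under pics/ and viewed, at most 10 in all, crops included, and the job is handed in when it is done.

Besides the shell and the picture viewer there is one more tool, called after "Request:" as name(argument=value, ...) on one line, values as JSON. arm_command: Moves the arm, as the interface text tells. Shift numbers are shares of 0.25 m and turn numbers shares of 180 degrees, none past 1 either way. Its arguments: {"type":"object","properties":{"rows":{"type":"array","items":{"type":"array"}},"grip":{"type":"number"}},"required":["rows"]}

```bash
mkdir -p pics
cat > h.py <<'E'
import numpy as np, cv2
from bench import arm
from scipy.spatial.transform import Rotation as R
def shot(c):
    info=arm.camera_info(c); im,d=arm.get_image(c); return im,d,info
def cloud(d,info):
    K=np.array([[info['fx'],0,info['cx']],[0,info['fy'],info['cy']],[0,0,1.]])
    h,w=d.shape; u,v=np.meshgrid(np.arange(w),np.arange(h))
    p=np.stack([u,v],-1).reshape(-1,1,2).astype(np.float64)
    r=cv2.undistortPoints(p,K,np.array([info['k1'],0,0,0.])).reshape(h,w,2)
    P=np.concatenate([r*d[...,None],d[...,None]],-1)
    E=np.array(info['extrinsics']); return P@E[:3,:3].T+E[:3,3]
E
python3 - <<'E'
from h import *
for c in ['top','side']:
    im,d,i=shot(c); cv2.imwrite(f'pics/{c}0.png',im); W=cloud(d,i); np.savez(f'{c}0.npz',im=im,W=W)
    for q in ['key','spare_key','key_base','valves']:
        for r in arm.spot_in(c,q)[:5]:
            u,v=map(int,r['position']); print(c,q,round(r['score'],2),u,v,W[v,u].round())
    print(i['fx'],i['k1'],np.array(i['extrinsics']).round(2).tolist())
s=arm.read_state(); print(s)
print(arm.tcp_to_grasp)
E
```

```text
top key 0.8 174 275 [431. 290.  38.]
top key 0.75 364 297 [ 386. -175.   42.]
top key 0.67 271 250 [494.  49.  74.]
top spare_key 0.68 266 199 [616.  63.  76.]
top key_base 0.84 348 225 [ 562. -135.   27.]
top valves 0.57 461 229 [ 550. -399.   85.]
460.56631081246906 -0.07450639725790718 [[0.02, -1.0, 0.08, 424.91], [-1.0, -0.02, 0.01, -66.39], [-0.01, -0.08, -1.0, 1158.06], [0.0, 0.0, 0.0, 1.0]]
side key 0.89 316 223 [492.  28.  54.]
side key 0.89 286 308 [ 382. -203.   13.]
side key 0.67 275 188 [432. 285.  20.]
side spare_key 0.76 361 211 [614.  73.  44.]
side valves 0.62 410 366 [ 545. -439.   61.]
510.0400014857768 -0.012563018898960932 [[0.97, -0.13, 0.19, 289.77], [-0.23, -0.54, 0.81, -956.84], [-0.0, -0.83, -0.56, 676.89], [0.0, 0.0, 0.0, 1.0]]
{'clock': 0.5, 'joints': array([ 1.55559590e+00,  3.84729048e-01,  7.85674616e-03, -2.67605734e-05,
       -1.19398162e+00, -2.58603507e-01]), 'joint_vel': array([ 1.58937060e-03, -1.10191262e-03, -7.72823987e-04,  9.38830834e-04,
        3.77795507e-05,  2.67015376e-04]), 'joint_efforts': array([ 6.94361661e-04, -3.91690099e+01,  1.88441330e+01,  4.18694526e+00,
       -7.65333025e-04, -1.64700616e-06]), 'position': array([168.95773908, 601.69231882, 231.27358559]), 'ee_rot': array([ 9.90642880e-01, -1.36479606e-01, -8.85317623e-06,  3.00961199e-05]), 'contact_force': array([ 0.3784969 , -0.17407311,  1.44834014]), 'wrist_torque': array([-0.00637871,  0.03354878, -0.03344307]), 'grasp_force': 0.0, 'gripper_width': 85.43973231301784}
18.700000000000003
```

View pics/top0.png

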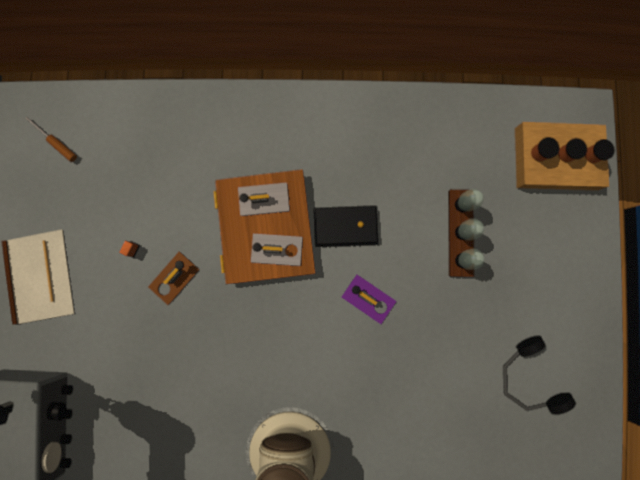

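View pics/side0.png

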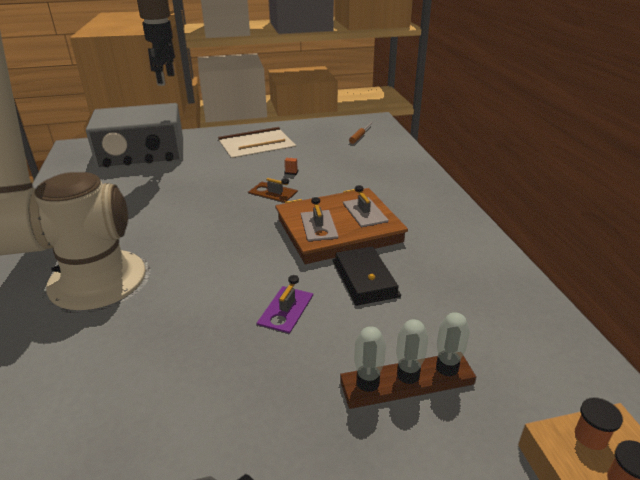

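The top picture shows these candidates: a grey key with an oak-coloured hole at (291,250), a grey key without a hole at (262,199), which is the spare, a brown look-alike at (174,275) and a purple one at (368,298). The target is the near grey key, around (275,249). The base pin is at (361,224), and its +y end faces the lid.

Run:
```python
from h import *
z=np.load('top0.npz'); im,W=z['im'],z['W']
cv2.imwrite('pics/crop.png',cv2.resize(im[160:300,200:400],None,fx=4,fy=4,interpolation=cv2.INTER_CUBIC))
hsv=cv2.cvtColor(im,cv2.COLOR_BGR2HSV)
def fit(m,name):
    n,l,st,ce=cv2.connectedComponentsWithStats(m.astype(np.uint8))
    for k in range(1,n):
        if st[k,4]>300:
            p=W[l==k][:,:2].astype(np.float32); print(name,ce[k].round(),st[k,4],cv2.minAreaRect(p),np.median(W[l==k][:,2]))
roi=np.zeros(im.shape[:2],bool); roi[160:290,205:385]=1
fit(roi&(hsv[...,1]<60)&(W[...,2]>36)&(W[...,2]<60),'plate')
fit(roi&(hsv[...,2]<50)&(W[...,2]>15)&(W[...,2]<34),'base')
for u,v in [(291,250),(361,224)]: print(W[v,u])
i=arm.camera_info('wrist'); E=np.array(i['extrinsics']); s=arm.read_state()
T=np.eye(4);T[:3,:3]=R.from_quat(s['ee_rot']).as_matrix();T[:3,3]=s['position']
print(T.round(2)); print((np.linalg.inv(T)@E).round(2),i['fx'])
```

```text
plate [265. 199.] 1072 ((621.4879150390625, 73.89857482910156), (68.35501861572266, 118.59336853027344), 6.156162261962891) 45.012088758811956
plate [276. 249.] 992 ((498.5611877441406, 39.18394470214844), (119.04581451416016, 68.06199645996094), 86.99874114990234) 45.12565896535659
base [346. 225.] 2142 ((563.0762939453125, -130.3282012939453), (90.17901611328125, 150.33717346191406), 3.1274654865264893) 27.97477265714508
[497.31333088   3.5521992   39.40278387]
[ 563.96552601 -166.5500845    37.03815207]
[[ 9.6000e-01 -2.7000e-01 -0.0000e+00  1.6896e+02]
 [-2.7000e-01 -9.6000e-01 -0.0000e+00  6.0169e+02]
 [-0.0000e+00  0.0000e+00 -1.0000e+00  2.3127e+02]
 [ 0.0000e+00  0.0000e+00  0.0000e+00  1.0000e+00]]
[[ 0.0000e+00 -9.5000e-01 -3.1000e-01  7.9730e+01]
 [ 1.0000e+00  0.0000e+00  0.0000e+00 -1.3000e-01]
 [-0.0000e+00 -3.1000e-01  9.5000e-01 -1.4168e+02]
 [ 0.0000e+00  0.0000e+00  0.0000e+00  1.0000e+00]] 381.4604659769477
```

View pics/crop.png

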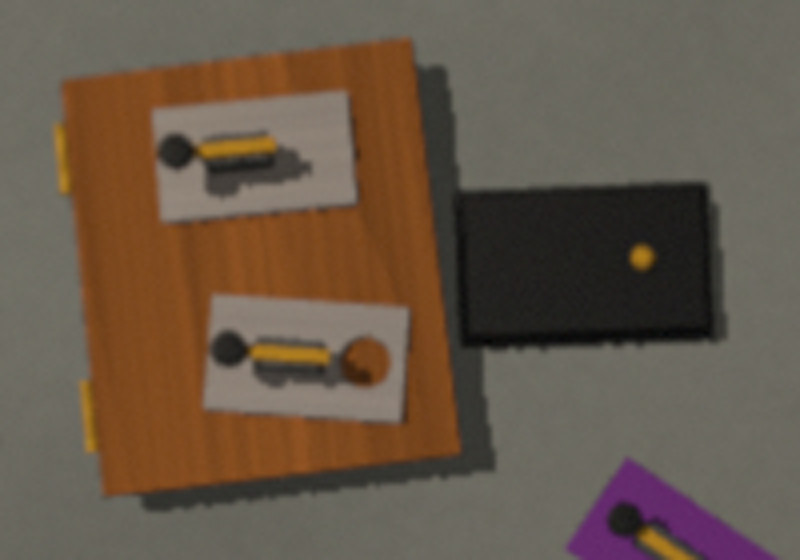

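The crop confirms the choice: the key at crop (310,355) has the round hole at (365,360), through which the oak shows. The other one at (255,155) has none. The pin is at crop (641,257). I'm moving over the key now.

Request:
arm_command(rows=[[[0.624,0.592,0],[0,0,0]],[[0.624,0.592,0],[0,0,0]],[[0.624,0.592,0],[0,0,0]],[[0.624,0.592,0],[0,0,0]],[[0.624,0.592,0],[0,0,0]]], grip=1)

```text
clock: 1.0
position: [280.3, 413.3, 231.7]
ee_rot: [0.99, -0.138, -0.0, 0.0]
contact_force: [-0.4, 0.5, 0.0]
gripper_width: 85.5
grasp_force: 0.0
```

Request:
arm_command(rows=[[[0.624,0.592,0],[0,0,0]],[[0.624,0.592,0],[0,0,0]],[[0.624,0.592,0],[0,0,0]],[[0.624,0.592,0],[0,0,0]],[[0.624,0.592,0],[0,0,0]]])

```text
clock: 1.5
position: [390.4, 229.5, 231.6]
ee_rot: [0.99, -0.138, 0.0, -0.0]
contact_force: [-0.8, 0.5, 0.5]
gripper_width: 85.5
grasp_force: 0.0
```

Request:
arm_command(rows=[[[0.624,0.592,0.2],[0,0,0.43]],[[0.624,0.592,0.2],[0,0,0.43]],[[0.624,0.592,0.2],[0,0,0.43]],[[0.624,0.592,0.2],[0,0,0.43]],[[0.624,0.592,0.2],[0,0,0.43]]])

```text
clock: 2.0
position: [500.6, 45.0, 180.2]
ee_rot: [0.869, -0.494, -0.0, 0.001]
contact_force: [0.1, -0.2, -0.6]
gripper_width: 85.3
grasp_force: 0.0
```

Request:
arm_command(rows=[[[0,0,0],[0,0,0.19]],[[0,0,0],[0,0,0.19]],[[0,0,0],[0,0,0.19]],[[0,0,0],[0,0,0.19]],[[0,0,0],[0,0,0.19]]])

```text
clock: 2.5
position: [499.8, 48.0, 181.4]
ee_rot: [-0.689, 0.724, -0.0, 0.0]
contact_force: [0.2, 0.3, 0.1]
gripper_width: 85.2
grasp_force: 0.0
```

```bash
cat >> h.py <<'E'
def pose():
    s=arm.read_state(); return np.array(s['position']),R.from_quat(s['ee_rot'])
def togo(xyz,a):
    """fractions to TCP xyz, pointing down, tool x at world angle a deg"""
    p,r=pose(); c,s=np.cos(np.radians(a)),np.sin(np.radians(a))
    t=R.from_matrix(np.array([[c,s,0],[s,-c,0],[0,0,-1.]]))
    print('togo',(r.inv().apply(np.array(xyz)-p)/250).round(4),((r.inv()*t).as_rotvec()/np.pi).round(4))
E
python3 - <<'E'
from h import *
p,r=pose(); print(p.round(1),r.as_matrix().round(3)[:,0],arm.read_state()['joints'].round(2))
im,d,i=shot('wrist'); cv2.imwrite('pics/w1.png',im); W=cloud(d,i); np.savez('w1.npz',im=im,W=W)
for q in ['key','key_base']: print(q,[(x['position'],x['score'],W[int(x['position'][1]),int(x['position'][0])].round(1)) for x in arm.spot_in('wrist',q)])
E
```

```text
[499.8  48.  181.4] [-0.049 -0.999 -0.   ] [ 0.42  0.22 -0.36  0.   -0.99 -0.47]
key [([394.1, 425.4], 0.79, array([432.7, 279.1,   4.3])), ([319.8, 218.8], 0.72, array([499.3,  31.3,  79.2]))]
key_base [([229.0, 48.0], 0.68, array([557.5, -82.2,  26.5]))]
```

View pics/w1.png

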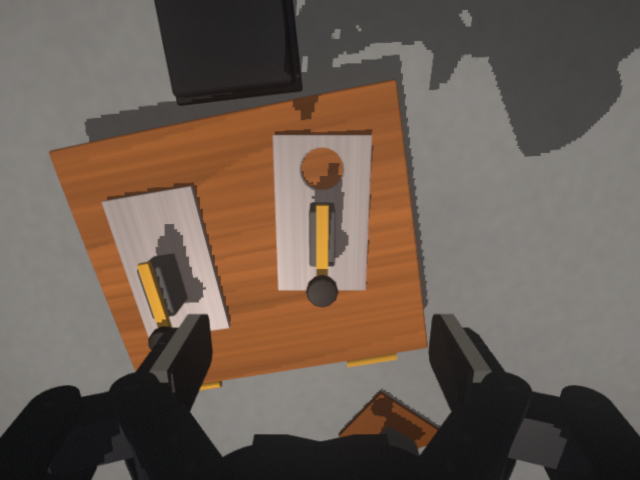

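The wrist view shows the key, with its hole at (322,168) and block at (321,235), centred and aligned between the fingers. The spare is at (165,270) and the base edge at (230,95). I'll refine the pose from this picture.

```bash
cat >> h.py <<'E'
def plate(im,W,z0,ctr,rad=75):
    hsv=cv2.cvtColor(im,cv2.COLOR_BGR2HSV)
    m=(abs(W[...,2]-z0)<4)&(hsv[...,1]<60)&(hsv[...,2]>60)&(np.hypot(W[...,0]-ctr[0],W[...,1]-ctr[1])<rad)
    n,l,st,ce=cv2.connectedComponentsWithStats(m.astype(np.uint8)); k=1+st[1:,4].argmax()
    p=W[l==k]; return cv2.minAreaRect(p[:,:2].astype(np.float32)),np.median(p[:,2]),l==k
E
python3 - <<'E'
from h import *
z=np.load('w1.npz'); im,W=z['im'],z['W']
r,zz,m=plate(im,W,45,(499,39)); print(r,zz)
# hole: contour inside
cs,h=cv2.findContours(m.astype(np.uint8),cv2.RETR_CCOMP,cv2.CHAIN_APPROX_NONE)
for c in cs:
    if cv2.contourArea(c)>300:
        q=np.array([W[v,u] for u,v in c[:,0]]); print(len(c),cv2.minEnclosingCircle(q[:,:2].astype(np.float32)),np.median(q[:,2]))
b=(W[...,2]>65)&(W[...,2]<85)&(abs(W[...,0]-499)<30)&(abs(W[...,1]-45)<27); q=W[b]; print('block',cv2.minAreaRect(q[:,:2].astype(np.float32)),q.min(0),q.max(0))
hs=cv2.cvtColor(im,cv2.COLOR_BGR2HSV)
lid=(abs(W[...,2]-40)<3)&(hs[...,1]>100)&(W[...,1]<20); print('lid miny',W[lid].min(0))
for x in range(480,600,20):
  s=lid&(abs(W[...,0]-x)<2); print(x,W[s][:,1].min())
E
```

```text
((497.5511474609375, 39.942230224609375), (120.05345153808594, 69.92610168457031), 87.19374084472656) 44.093392805919166
663 ((497.94744873046875, 39.956974029541016), 69.16095733642578) 44.09817539847563
124 ((496.0059814453125, 3.525848865509033), 16.33367347717285) 43.371273164327164
block ((497.979736328125, 47.39811325073242), (49.635780334472656, 17.96394920349121), 87.43477630615234) [488.18503252  22.60377352  65.16493617] [507.4486703   71.97352427  84.9515508 ]
lid miny [431.69356121 -55.04183463  37.00121069]
480 -50.10133143185787
500 -47.10319417258393
520 -44.15709191185712
540 -41.282823560520065
560 -38.87872295971061
580 -35.944362163436175
```

Request:
arm_command(rows=[[[0,0.007,0.3],[0,0,0]],[[0,0.007,0.4],[0,0,0]],[[0,0.007,0.48],[0,0,0]],[[0,0.007,0.516],[0,0,0]],[[0,0.007,0.516],[0,0,0]]])

```text
clock: 3.15
position: [497.6, 47.8, 51.6]
ee_rot: [-0.69, 0.724, 0.0, -0.001]
contact_force: [1.0, -0.3, 1.2]
gripper_width: 85.3
grasp_force: 0.0
```

Request:
arm_command(rows=[[[0,0,0],[0,0,0]],[[0,0,0],[0,0,0]],[[0,0,0],[0,0,0]],[[0,0,0],[0,0,0]],[[0,0,0],[0,0,0]]], grip=0)

```text
clock: 3.65
position: [498.3, 48.0, 53.2]
ee_rot: [-0.689, 0.724, -0.0, 0.001]
contact_force: [0.6, 0.5, 4.4]
gripper_width: 16.6
grasp_force: 59.9
```

Request:
arm_command(rows=[[[0,0,0],[0,0,0]],[[0,0,0],[0,0,0]],[[0,0,0],[0,0,0]],[[0,0,0],[0,0,0]]])

```text
clock: 4.05
position: [498.3, 48.0, 53.2]
ee_rot: [-0.689, 0.724, -0.0, 0.001]
contact_force: [-1.6, 0.7, 5.8]
gripper_width: 16.8
grasp_force: 59.9
```

Run:
```python
from h import *
p,r=pose(); print(p.round(2),r.as_matrix().round(4)); s=arm.read_state(); print(s['contact_force'],s['wrist_torque'])
im,d,i=shot('wrist'); cv2.imwrite('pics/w2.png',im); W=cloud(d,i); np.savez('w2.npz',im=im,W=W)
rr,z,m=plate(im,W,45,(498,30)); print(rr,z)
togo((519.5,-20,p[2]),-90)
```

```text
[498.29  47.98  53.24] [[-4.940e-02 -9.988e-01  1.400e-03]
 [-9.988e-01  4.940e-02  3.000e-04]
 [-4.000e-04 -1.400e-03 -1.000e+00]]
[-1.55403934  0.72642406  5.83368025] [0.08677973 0.32188479 0.01439288]
((496.8143310546875, 27.12685203552246), (94.84766387939453, 70.13877868652344), 87.06443786621094) 44.075406244214165
togo [ 2.674e-01 -9.810e-02  1.000e-04] [-0.0005  0.0001 -0.0157]
```

View pics/w2.png

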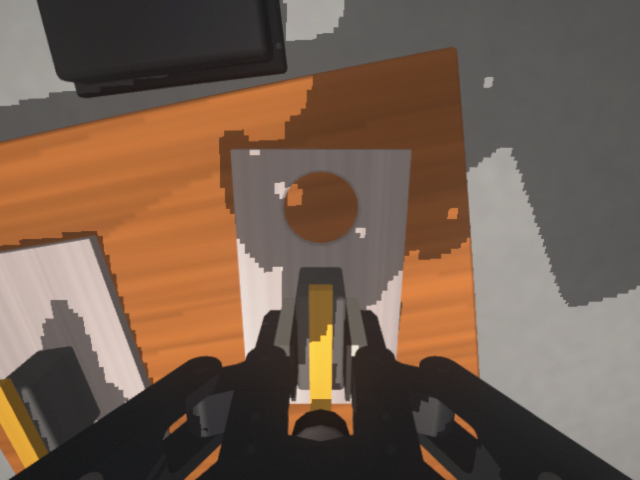

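The picture shows the key gripped, with the hole at (320,207), the plate straight and the base ahead at (165,40). Next I slide it along the lid, easing the downward push a little.

Request:
arm_command(rows=[[[0.03,-0.007,-0.004],[0,0,-0.004]],[[0.09,-0.02,-0.004],[0,0,-0.012]],[[0.15,-0.035,-0.004],[0,0,-0.02]],[[0.21,-0.048,-0.004],[0,0,-0.028]],[[0.27,-0.06,-0.004],[0,0,-0.033]]])

```text
clock: 4.6
position: [509.6, -20.8, 53.3]
ee_rot: [0.726, -0.687, -0.0, -0.0]
contact_force: [-0.5, 3.2, -0.0]
gripper_width: 16.5
grasp_force: 59.2
```

Run:
```python
from h import *
p,r=pose(); print(p.round(2),r.as_matrix().round(4)[:,0]); s=arm.read_state(); print(s['contact_force'],s['wrist_torque'])
im,d,i=shot('wrist'); W=cloud(d,i)
rr,z,m=plate(im,W,45,(510,-37)); print(rr,z)
hs=cv2.cvtColor(im,cv2.COLOR_BGR2HSV)
pin=(hs[...,1]>90)&(hs[...,0]>10)&(hs[...,0]<35)&(np.hypot(W[...,0]-565,W[...,1]+166)<20)&(W[...,2]>25); print('pin',pin.sum(),W[pin].mean(0) if pin.any() else 0)
b=(hs[...,2]<70)&(abs(W[...,2]-28)<4)&(W[...,1]<-55); print('base',b.sum(),cv2.minAreaRect(W[b][:,:2].astype(np.float32)))
togo((562.6,-95,p[2]),-86.9)
```

```text
[509.56 -20.81  53.27] [ 5.480e-02 -9.985e-01 -6.000e-04]
[-0.45751903  3.20205204 -0.01904735] [0.86010304 0.09538949 0.02193054]
((510.3653869628906, -41.557403564453125), (70.39859771728516, 95.00053405761719), 2.9653561115264893) 44.086007120056536
pin 0 0
base 21543 ((560.6471557617188, -100.07624816894531), (89.89195251464844, 85.85565185546875), 2.811985492706299)
togo [ 0.3008 -0.1959  0.    ] [-0.     -0.0001 -0.0001]
```

Request:
arm_command(rows=[[[0.06,-0.03,0],[0,0,0]],[[0.12,-0.07,0],[0,0,0]],[[0.18,-0.11,0],[0,0,0]],[[0.24,-0.155,0],[0,0,0]],[[0.3,-0.195,0],[0,0,0]]])

```text
clock: 5.15
position: [561.7, -92.9, 52.9]
ee_rot: [0.726, -0.688, -0.001, 0.0]
contact_force: [-0.8, 2.2, -0.5]
gripper_width: 17.0
grasp_force: 59.0
```

```bash
cat > m.py <<'E'
from h import *
import sys
p,r=pose(); print(p.round(2),r.as_matrix().round(4)); s=arm.read_state(); print(s['contact_force'],s['wrist_torque'])
im,d,i=shot('wrist'); W=cloud(d,i); cv2.imwrite(sys.argv[1],im)
rr,z,m=plate(im,W,float(sys.argv[2]),(p[0],p[1]-17)); print(rr,z)
hs=cv2.cvtColor(im,cv2.COLOR_BGR2HSV)
pin=(hs[...,1]>90)&(hs[...,0]>10)&(hs[...,0]<35)&(np.hypot(W[...,0]-565,W[...,1]+166)<20)&(W[...,2]>25); print('pin',pin.sum(),W[pin].mean(0) if pin.any() else 0, W[pin].max(0)if pin.any() else 0)
cs,h=cv2.findContours(m.astype(np.uint8),cv2.RETR_CCOMP,cv2.CHAIN_APPROX_NONE)
for c in cs:
    if cv2.contourArea(c)>300:
        q=np.array([W[v,u] for u,v in c[:,0]]); print(len(c),cv2.minEnclosingCircle(q[:,:2].astype(np.float32)))
b=(hs[...,2]<70)&(abs(W[...,2]-28)<4)&(W[...,1]<-55)&(abs(W[...,0]-563)<60); print('base',b.sum(),cv2.minAreaRect(W[b][:,:2].astype(np.float32)))
togo((562.6,-121.9,p[2]),-87)
E
python3 m.py pics/w3.png 45
```

```text
[561.72 -92.93  52.93] [[ 5.340e-02 -9.986e-01 -1.500e-03]
 [-9.986e-01 -5.340e-02  6.000e-04]
 [-7.000e-04  1.500e-03 -1.000e+00]]
[-0.77088087  2.24843072 -0.49373085] [0.67296503 0.31329062 0.01134531]
((562.3839111328125, -113.89747619628906), (70.31815338134766, 94.20817565917969), 3.0703980922698975) 43.57988530008504
pin 1124 [ 565.7671187  -167.14950984   38.12784825] [ 573.76641214 -160.34366933  194.55464495]
865 ((562.6290283203125, -113.84326934814453), 58.53486251831055)
223 ((563.4193115234375, -136.93287658691406), 15.84192180633545)
base 27590 ((563.1316528320312, -130.08990478515625), (88.19801330566406, 149.4673614501953), 3.3161163330078125)
togo [ 0.1081  0.0101 -0.0004] [-0.0002 -0.0002  0.0001]
```

View pics/w3.png

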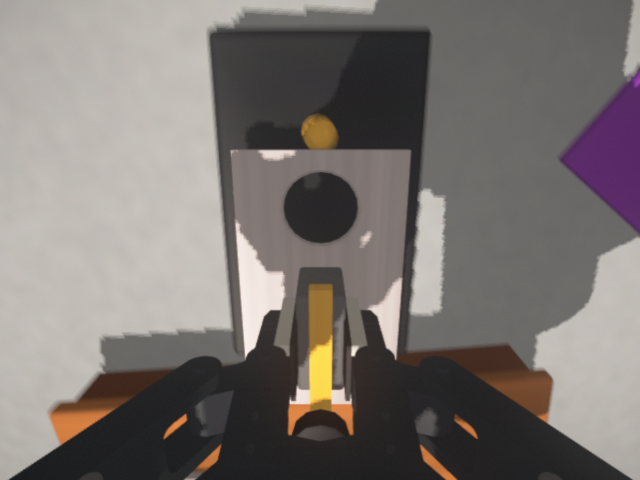

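The picture shows the plate over the base, in line with it. The hole is at (320,207) and the pin just ahead at (320,132), so about 29 mm remain.

Request:
arm_command(rows=[[[0.03,0,0],[0,0,0]],[[0.065,0,0],[0,0,0]],[[0.1,0,0],[0,0,0]],[[0.116,0,0],[0,0,0]],[[0.116,0,0],[0,0,0]]])

```text
clock: 5.7
position: [563.2, -122.2, 53.2]
ee_rot: [0.726, -0.688, -0.0, 0.0]
contact_force: [0.2, 0.2, -5.2]
gripper_width: 16.7
grasp_force: 58.8
```

```bash
python3 m.py pics/w4.png 44
```

```text
[ 563.23 -122.16   53.18] [[ 5.290e-02 -9.986e-01 -5.000e-04]
 [-9.986e-01 -5.290e-02  0.000e+00]
 [-0.000e+00  5.000e-04 -1.000e+00]]
[ 0.15296596  0.20819414 -5.23171444] [-0.02537794  0.02774704 -0.01130256]
((563.8810424804688, -143.0153045654297), (70.4681396484375, 94.61624145507812), 3.092266798019409) 43.97534783938448
pin 1075 [ 564.58111904 -162.12807735   41.25213649] [ 571.89054893 -146.05753526   80.4086897 ]
866 ((563.8636474609375, -143.0771942138672), 58.61430358886719)
220 ((565.014404296875, -166.17300415039062), 15.795641899108887)
base 13431 ((563.0929565429688, -142.2034149169922), (89.31629180908203, 125.12646484375), 3.166539430618286)
togo [0.0002 0.003  0.0003] [0.0001 0.     0.0003]
```

View pics/w4.png

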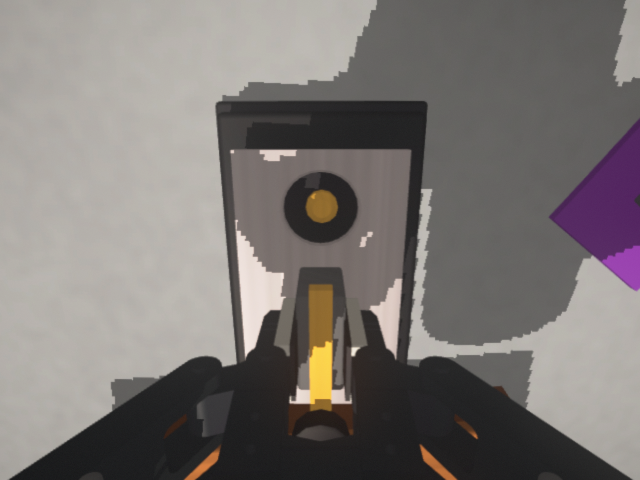

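The picture shows the pin at (321,206), centred in the hole and square with the base. Now I lower the key and let go.

Request:
arm_command(rows=[[[0,0,0.015],[0,0,0]],[[0,0,0.03],[0,0,0]],[[0,0,0.042],[0,0,0]],[[0,0,0.046],[0,0,0]],[[0,0,0.046],[0,0,0]]])

```text
clock: 6.25
position: [563.5, -121.4, 41.6]
ee_rot: [0.726, -0.688, -0.0, 0.0]
contact_force: [1.1, 0.2, -5.0]
gripper_width: 16.8
grasp_force: 58.8
```

Request:
arm_command(rows=[[[0,0,0],[0,0,0]],[[0,0,0],[0,0,0]],[[0,0,0],[0,0,0]],[[0,0,0],[0,0,0]],[[0,0,0],[0,0,0]]], grip=1)

```text
clock: 6.75
position: [563.9, -121.6, 42.1]
ee_rot: [0.726, -0.688, 0.0, -0.0]
contact_force: [0.2, -0.6, -0.4]
gripper_width: 85.4
grasp_force: 0.0
```

Request:
arm_command(rows=[[[0,0,0],[0,0,0]],[[0,0,-0.1],[0,0,0]],[[0,0,-0.25],[0,0,0]],[[0,0,-0.4],[0,0,0]],[[0,0,-0.5],[0,0,0]]])

```text
clock: 7.25
position: [564.6, -121.7, 169.8]
ee_rot: [0.726, -0.688, 0.002, -0.001]
contact_force: [0.1, 0.1, 0.6]
gripper_width: 85.2
grasp_force: 0.0
```

```bash
python3 m.py pics/w5.png 33
```

```text
[ 564.57 -121.73  169.81] [[ 5.420e-02 -9.985e-01  3.700e-03]
 [-9.985e-01 -5.420e-02 -4.000e-04]
 [ 6.000e-04 -3.700e-03 -1.000e+00]]
[0.05924706 0.13276256 0.56697775] [-0.02989312 -0.10064028  0.00764098]
((563.2175903320312, -129.4153289794922), (70.30142211914062, 120.99080657958984), 3.2679004669189453) 32.1093264345551
pin 364 [ 564.30315142 -163.54418589   34.97665838] [ 571.49852313 -146.12713499   68.1883002 ]
659 ((563.3693237304688, -130.68508911132812), 67.96354675292969)
123 ((565.208251953125, -165.63201904296875), 16.06488609313965)
base 6676 ((562.2426147460938, -130.1641845703125), (89.98200225830078, 149.91567993164062), 3.275761365890503)
togo [-0.0016  0.0167  0.016 ] [-0.0035 -0.0006  0.0009]
```

View pics/w5.png

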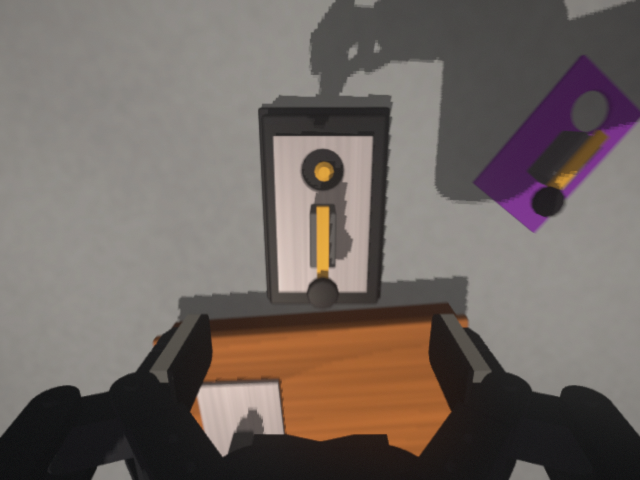

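The picture shows the plate lying flat on the base at z of about 32, squared up to 0.01°, with the pin in the hole at (323,170). The gripper is clear, so I'm handing the job in.

```bash
python3 -c "
from bench import arm
print(arm.job_done())"
```

```text
the job is handed in; nothing more can be done
None
```

The key with the round hole was slid across the lid without lifting and now lies flat and square on the base, pin in the hole; the spare and the valves were not touched, and the job was handed in at about 7 s.

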